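# Restock the carton lane of the bench supply rack, oldest first

## Robot

A 6-joint arm with a two-finger parallel gripper is mounted at the origin on the work surface. World frame = base frame: x ahead of the robot, y to its left, z up, the work surface at z = 0. Lengths are in m, angles in rad, forces in N, time in s.
With the tool pointing down it reaches from about 0.35 to 0.875 m from the base axis. Payload 15.5 kg.
Tool frame: the origin (TCP) lies midway between the tips of the shut fingers; the grasp point (between the pads) lies 19 mm behind it; z points along the fingers, y is the line along which they close (so a half turn about z gives the same grasp; the last joint's range is limited). The gripper opens to 85 mm and grips with 20 to 120 N. Pads are 22 mm wide; open, the fingers measure 114 mm over their backs; the gripper's body (76 mm by 85 mm) begins 54 mm behind the grasp point. The pads swing forward as they close: fully open they stand 13 mm farther back than shut.
Start: joints at [1.107, 0.494, 1.345, -0, 1.302, -0.096], TCP at [0.225, 0.583, 0.192] pointing down, gripper open.
Joint ranges: [-2.91, 2.91], [-0.82, 2.16], [0.22, 2.67], [-1.22, 4.37], [0.12, 2.79], [-3.08, 3.08]. Speed limits (rad/s): [1.89, 1.89, 2.57, 3.01, 3.01, 3.01].

## Interface

Orientations are given as a 3x3 rotation matrix whose columns are the frame's x, y, z axes.
In Python, from plant import ctrl gives the robot as it stands. The module is installed in compiled form; this text tells all that it offers.
- The arm moves only by the tool send_rows, never from a script. Its argument "series" is text: rows parted by semicolons, each of 7 numbers parted by spaces: the shift along the tool's x, y, z normalised to -1 to 1, where 1 is 0.4 m, then the turn, a rotation vector about the tool's x, y, z normalised to -1 to 1, where 1 is 120 degrees, then the opening, from -1 (shut) to 1 (fully open). A call has 1 to 8 rows; each row is the pose to reach, as a shift and turn from the pose commanded when the call began, along the tool's axes at that moment; what a row does not reach only later rows make up. A row lasts 1/12 s, in which the tool goes at most 41.7 mm and 7.16 degrees, less where a joint would pass 70% of its speed; a pose out of reach is approached as far as the arm can. A call with a number of a shift or a turn outside -1 to 1 is refused whole. A call with a gripper value outside its range is refused whole. The fingers move at their own pace and stop on an object; the grip force is fixed at half the most. Time passes only in rows, so rows that repeat a pose let the fingers close. It gives the time, the measured TCP pose, the force, the opening and the grip force at its end, in the units of the state.
- ctrl.observe(): the state, without advancing time (a new reading comes with each control period).
- ctrl.get_image(name): name is "scene" or "top" or "wrist"; returns (picture, depth): 384x512x3 uint8, blue, green, red; 384x512 float32, m along the optical axis (not along the pixel's ray), 0 where there is no reading.
- ctrl.get_calibration(name): a dict with "K" (3x3 intrinsics, pixels), "eye" and "orientation" of the camera in the world. Camera axes: x right, y up, looking along -z (the intrinsics and any distortion apply to the point x, -y, -z); pixel columns grow to the right and rows downward; lengths in m; the calibration is good to about 2 mm. A picture is of the moment at which its call begins: read the wrist's pose just before it. get_calibration takes no time and is no camera call; for the wrist camera it gives the pose at the moment of the call.
- ctrl.close_job(): hands the job in; it is judged then, once.
The state is a dict: "time": time; "joint_pos": joint angles; "joint_vel": joint speeds; "effort": joint torques, N m; "ee_pos": TCP position; "ee_rot": TCP orientation; "wrist_force": force on the tool from outside, world axes, zero at the start; "moment": the same for the moment, N m; "gripper_width": opening from 0.0 (shut) to 1.0 (fully open); "finger_force": force on a finger pad.
Only numpy, scipy, OpenCV 4.12 (cv2) and the standard library are available. Lean on these libraries where they do the work, as an engineer would, in place of code of your own. Each camera call takes 0.05 s, during which the arm holds its last target. There are 200 camera calls.

## Task

Restock the carton lane of the plywood supply rack first-in-first-out: first pull the old carton in the rack forward along its lane until it stands against the low front lip, then take the new carton out of the opened delivery box and stand it in the same lane behind the old one, flat on the lane's floor. Set the cartons down gently, do not drop them, and leave the other stock in the rack and the things on the bench as they are.

Things in the scene. Friction and masses are not known exactly. Their poses are not given: they have to be found in the camera images.
- old_center (a point): Old carton, well back in one of the rack's lanes (any of them), x along the lane. Plain cardboard carton, upright, loose, about 0.25 kg, 62 (its x) x 46 (y) x 90 mm high (z), blank label on both end faces (across x). Point = its centre, 45 mm up. At least 70 mm of lane is free before it, 45 mm behind it.
- new_center (a point): New carton, equal to the old, in the delivery box, x across the box. Plain cardboard carton, upright, loose, about 0.25 kg, 62 (its x) x 46 (y) x 90 mm high (z), blank label on both end faces (across x). Point = its centre, 45 mm up. Box walls under 5 mm from its end faces, 35 mm or more free at its sides: there only its 46 mm width can be gripped, in a lane only its 62 mm length, so put it down between and regrip it.
- rack: Plywood rack, fixed, 235 x 188 x 90 mm; origin: centre of underside, x front to back, z up. 3 open-topped lanes along x at y -61, 0, 61 mm, each 56 wide, 225 long (x -112.5 to 112.5), floor at z 6. Dividers and back 5 mm thick, tops at 90; front lip (x -115, facing the robot) tops at 26: fingers pass over it. Carton at the lip: centre x -81.5, z 51. Yaw up to 0.25 rad, left or right of the mat.
- delivery: Opened cardboard delivery box, fixed; origin: centre of underside, long side along y, z up. Inside 68 (x) x 160 (y) mm, walls and floor 4 mm, rim at z 98; flaps folded down outside reach 18 mm beyond the walls. Across the mat from the rack, yaw up to 0.35 rad.
- mat: black rubber bench mat between rack and delivery box, kept clear, fixed flat on the bench; origin at the centre of its underside; 170 (x) by 150 (y) mm, 2 mm thick: room to put a carton down.
- tin_center (a point): round aluminium tin, 51 mm across, 76 mm high, other stock in its own lane; point = its centre, half-way up. Leave it alone.
- flask_center (a point): round amber bottle with black cap, 46 mm across, 94 mm high, other stock in its own lane; point = its centre, half-way up. Leave it alone.
- pot_a: white-lidded round pot, 66 mm across, 52 mm high, beyond the mat; origin at the centre of its underside. Leave it alone.
- pot_b: white-lidded round pot, 72 mm across, 62 mm high, at the left; origin at the centre of its underside. Leave it alone.
- loupe: black eye loupe, 34 mm across, 34 mm high, at the right; origin at the centre of its underside. Leave it alone.
- dapping: square steel block, 50 x 50 x 22 mm, between robot and mat; origin at the centre of its underside. Leave it alone.
- pliers: pliers with green handles lying flat, 145 mm long, 57 mm wide, 15 mm high, at the right; origin on the bench at the joint, x towards the jaws. Leave it alone.
- graver: graver lying flat, wooden handle and thin steel blade, 125 mm long, 28 mm high, at the left; origin on the bench at the handle's end towards the blade, x towards the tip. Leave it alone.

How it is judged:
On the way, in this order (a step that is already met when the one before it is completed fails the run):
1. the old carton stands on its lane's floor against the front lip (within 10 mm), the new carton not yet in the rack (z of old_center in the frame of rack between 0.045 and 0.057 m and angle between old_center's own z axis and vertical below 0.1 rad and x of old_center in the frame of rack between -0.0855 and -0.0715 m and not (x of new_center in the frame of rack between -0.118 and 0.118 m and y of new_center in the frame of rack between -0.094 and 0.094 m and z of new_center in the frame of rack below 0.12 m)), for 0.2 s.
2. the new carton stands on the floor of the same lane behind the old one (z of new_center in the frame of rack between 0.045 and 0.057 m and angle between new_center's own z axis and vertical below 0.1 rad and x of new_center in the frame of rack between -0.0255 and 0.0845 m and ((y of old_center in the frame of rack between -0.073 and -0.049 m and y of new_center in the frame of rack between -0.073 and -0.049 m) or (y of old_center in the frame of rack between -0.012 and 0.012 m and y of new_center in the frame of rack between -0.012 and 0.012 m) or (y of old_center in the frame of rack between 0.049 and 0.073 m and y of new_center in the frame of rack between 0.049 and 0.073 m))), for 0.2 s.
At the end, for the whole second after the job is handed in: The old carton stands upright on its lane's floor within 10 mm of the front lip, and the new carton stands upright (within 0.1 rad) on the floor of the same lane behind it, anywhere between it and the back wall; both at rest and released (all of step 2 and z of old_center in the frame of rack between 0.045 and 0.057 m and angle between old_center's own z axis and vertical below 0.1 rad and x of old_center in the frame of rack between -0.0855 and -0.0715 m and linear speed of each of old, new below 0.02 m/s); the robot touches nothing.
It fails at once if the tin or the bottle in the rack is moved more than 25 mm (distance of any of tin_center, flask_center from where it was at the start of the episode above 0.025 m).
It fails at once if a pot, the loupe, steel block, pliers or graver on the bench is moved more than 25 mm (distance of any of pot_a, pot_b, loupe, dapping, pliers, graver from where it was at the start of the episode above 0.025 m).
It fails at once if the old carton is dropped or thrown (moves faster than 0.8 m/s, a fall of over 30 mm, with no finger on it) (linear speed of old above 0.8 m/s and contact force between the fingers and old below 0.05 N).
It fails at once if the new carton is dropped or thrown (moves faster than 0.8 m/s, a fall of over 30 mm, with no finger on it) (linear speed of new above 0.8 m/s and contact force between the fingers and new below 0.05 N).
It also fails if it takes over 70 s, if anything falls off the work surface, if the arm or the gripper's body presses on something with over 40 N, if the wrist force passes 120 N, or if a joint passes its speed limit or range.

## Working session

There is one attempt and no reset: what is moved stays moved. The work goes in short steps, Python scripts to look and compute and a tool call to move; the robot and the scene stay as the last step left them, time stands still between calls to the robot, and variables do not carry over. Pictures are saved under pics/ and viewed, at most 10 in all, crops included, and the job is handed in when it is done.

Besides the shell and the picture viewer there is one more tool, called after "Call:" as a command line: name --argument value ..., lists and objects as JSON in quotes. send_rows: Moves the arm, as the interface text tells. Its arguments: {"type":"object","properties":{"series":{"type":"string"}},"required":["series"]}

```bash
mkdir -p pics; cat > h.py <<'E'
import numpy as np, cv2
from plant import ctrl
def grab(n):
    c=ctrl.get_calibration(n); im,d=ctrl.get_image(n); return im,d,c
def cloud(d,c):
    K=np.array(c["K"]);v,u=np.mgrid[:d.shape[0],:d.shape[1]]
    p=np.stack([(u-K[0,2])/K[0,0]*d,-(v-K[1,2])/K[1,1]*d,-d],-1)
    w=p@np.array(c["orientation"]).T+np.array(c["eye"]); w[d==0]=np.nan; return w
E
python3 - <<'E'
from h import *
for n in("top","scene"):
    im,d,c=grab(n); cv2.imwrite(f"pics/{n}0.png",im); np.savez(f"{n}0.npz",im=im,w=cloud(d,c)); print(n,c)
print(ctrl.observe())
E
```

```text
top {'K': array([[461.80979562,   0.        , 252.3046879 ],
       [  0.        , 461.80979562, 194.22433196],
       [  0.        ,   0.        ,   1.        ]]), 'eye': array([0.34095259, 0.00624288, 1.40573676]), 'orientation': array([[ 0.00413475,  0.9901893 , -0.13967125],
       [-0.99994391,  0.00545601,  0.00907819],
       [ 0.00975118,  0.13962588,  0.99015632]])}
scene {'K': array([[455.37728031,   0.        , 254.70348139],
       [  0.        , 455.37728031, 189.97795883],
       [  0.        ,   0.        ,   1.        ]]), 'eye': array([ 1.25527698, -0.33340644,  1.08319961]), 'orientation': array([[ 0.42080745, -0.70429423,  0.57174358],
       [ 0.90709554,  0.33359209, -0.25669825],
       [-0.00993804,  0.62664659,  0.7792402 ]])}
{'time': 0.1, 'joint_pos': array([ 1.10645759e+00,  4.94109549e-01,  1.34603020e+00, -4.93090687e-06,
        1.30255521e+00, -9.55146707e-02]), 'joint_vel': array([-0.00107276, -0.00162244, -0.00191901,  0.00115795, -0.00063819,
        0.0005948 ]), 'effort': array([-1.35142745e-04, -8.83597541e+01, -3.84557354e+01, -3.07612572e-04,
        5.36968815e-03, -7.81581434e-06]), 'ee_pos': array([0.22516741, 0.58263953, 0.19108028]), 'ee_rot': array([[-9.32752383e-01,  3.60517339e-01, -4.89396638e-04],
       [ 3.60517657e-01,  9.32751866e-01, -9.87721296e-04],
       [ 1.00394974e-04, -1.09773552e-03, -9.99999392e-01]]), 'wrist_force': array([ 0.44331756, -0.79008978, -0.34601528]), 'moment': array([-0.01276905,  0.04469338,  0.01143998]), 'finger_force': 0.0, 'gripper_width': 0.9996684967930872}
```

View pics/top0.png

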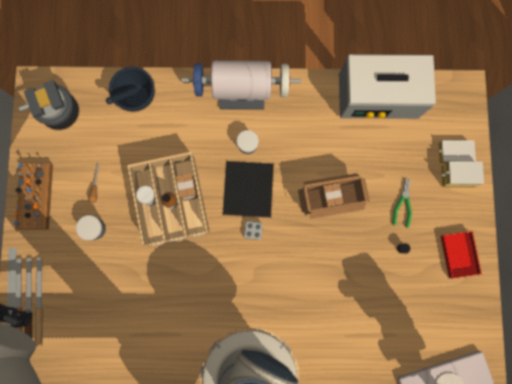

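View pics/scene0.png

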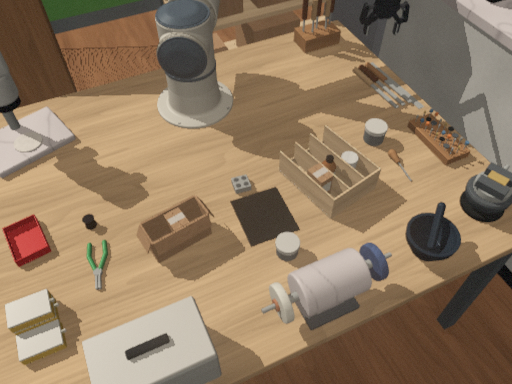

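The top view shows the rack left of the mat at about (168,198). The old carton is at (185,186) in its right-hand lane, with the bottle at (168,198) and the tin at (145,195) in the other two. The delivery box is at (335,195) with the new carton at (334,194). I'll enlarge these for the corners.

```bash
python3 - <<'E'
from h import *
z=np.load("top0.npz");im,w=z["im"],z["w"]
a=cv2.resize(im[140:255,118:218],None,fx=5,fy=5,interpolation=cv2.INTER_CUBIC)
b=cv2.resize(im[165:225,295:375],None,fx=5,fy=5,interpolation=cv2.INTER_CUBIC)
o=np.zeros((575,900,3),np.uint8);o[:575,:500]=a;o[:300,500:900]=b
cv2.imwrite("pics/crop.png",o[:,:800] if 0 else cv2.resize(o,None,fx=.8,fy=.8))
from scipy import ndimage
# horizontal extents by height bands
for nm,(r0,r1,c0,c1) in dict(rack=(140,255,118,218),box=(165,225,295,375)).items():
    p=w[r0:r1,c0:c1]
    for lo,hi in((.03,.083),(.084,.088),(.088,.093),(.093,.102)):
        m=(p[...,2]>lo)&(p[...,2]<hi);L,n=ndimage.label(m)
        for i in range(1,n+1):
            q=p[L==i]
            if len(q)>25:
                r=cv2.minAreaRect((q[:,:2]*1000).astype(np.float32)); rc=np.argwhere(L==i).mean(0)+[r0,c0]
                print(nm,lo,hi,len(q),np.round(rc),np.round(q.mean(0),4),np.round(r[0]),np.round(r[1]),round(r[2],1))
E
```

```text
rack 0.03 0.083 70 [180. 198.] [0.5722 0.1559 0.0573] [570. 155.] [162.   1.] 12.7
rack 0.03 0.083 109 [162. 179.] [0.6279 0.2118 0.0581] [619. 216.] [39. 81.] 60.6
rack 0.03 0.083 477 [196. 164.] [0.5253 0.2546 0.0605] [512. 243.] [233.  54.] 11.1
rack 0.03 0.083 181 [176. 137.] [0.5838 0.3353 0.0603] [573. 336.] [ 46. 103.] 75.3
rack 0.03 0.083 164 [206. 187.] [0.4942 0.1844 0.0553] [497. 187.] [ 46. 176.] 80.1
rack 0.03 0.083 67 [200. 150.] [0.5119 0.2921 0.0676] [514. 293.] [19. 41.] 35.1
rack 0.03 0.083 183 [222. 142.] [0.4463 0.315  0.0582] [448. 312.] [137.  12.] 11.6
rack 0.03 0.083 32 [220. 206.] [0.4553 0.1296 0.0549] [457. 130.] [73.  3.] 10.4
rack 0.093 0.102 315 [185. 185.] [0.5515 0.1869 0.0973] [551. 188.] [63. 48.] 10.3
box 0.03 0.083 101 [178. 329.] [ 0.5776 -0.232   0.0736] [ 578. -235.] [  9. 159.] 9.8
box 0.03 0.083 145 [188. 356.] [ 0.5504 -0.313   0.0573] [ 554. -308.] [87. 43.] 50.8
box 0.03 0.083 111 [194. 321.] [ 0.5329 -0.2078  0.0577] [ 523. -197.] [67. 56.] 5.4
box 0.03 0.083 83 [201. 301.] [ 0.5111 -0.1481  0.0735] [ 511. -149.] [67. 11.] 9.9
box 0.03 0.083 174 [213. 336.] [ 0.4762 -0.2502  0.0736] [ 477. -253.] [ 10. 160.] 9.7
box 0.093 0.102 118 [185. 359.] [ 0.5542 -0.3132  0.0978] [ 553. -316.] [92. 43.] 39.9
box 0.093 0.102 101 [183. 324.] [ 0.5602 -0.2113  0.0981] [ 561. -211.] [ 12. 112.] 11.0
box 0.093 0.102 446 [199. 328.] [ 0.5122 -0.2234  0.0966] [ 515. -215.] [ 75. 119.] 12.0
box 0.093 0.102 28 [204. 360.] [ 0.4992 -0.313   0.0977] [ 500. -313.] [ 9. 30.] 8.3
```

View pics/crop.png

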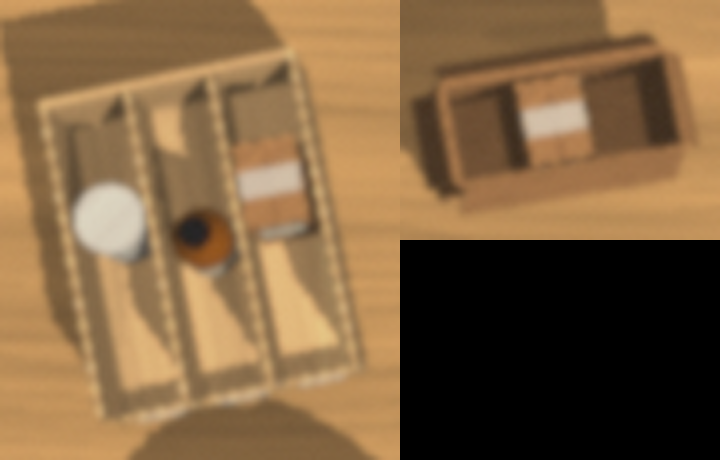

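```bash
cat >> h.py <<'E'
def bp(c,u,v,z):
    K=np.array(c["K"]);R=np.array(c["orientation"]);e=np.array(c["eye"])
    r=R@np.array([(u-K[0,2])/K[0,0],-(v-K[1,2])/K[1,1],-1]); return (e+r*(z-e[2])/r[2])[:2]
def to(x,y,z,yaw_y):
    "row to bring TCP to xyz pointing down, tool y at heading yaw_y (deg)"
    from scipy.spatial.transform import Rotation as Ro
    s=ctrl.observe();R=s["ee_rot"];a=np.radians(yaw_y)
    T=np.array([[-np.sin(a),np.cos(a),0],[np.cos(a),np.sin(a),0],[0,0,-1]]);
    sh=R.T@(np.array([x,y,z])-s["ee_pos"])/.4; rv=Ro.from_matrix(R.T@T).as_rotvec()/np.radians(120)
    print("t",round(s["time"],2),"row",np.round(np.r_[sh,rv],4),"F",np.round(s["wrist_force"],1),"g",round(s["gripper_width"],3),round(s["finger_force"],1))
E
python3 - <<'E'
from h import *
c=ctrl.get_calibration("top");w=np.load("top0.npz")["w"]
P={k:bp(c,*v,.09)*1000 for k,v in dict(BL=(128,165.75),BR=(191.25,152.5),FL=(143.75,243.75),FR=(207.25,232)).items()}
print({k:np.round(v) for k,v in P.items()})
for a,b in(("FL","BL"),("FR","BR"),("BR","BL"),("FR","FL")):
    d=P[b]-P[a];print(a,b,np.round(np.linalg.norm(d)),np.degrees(np.arctan2(d[1],d[0])))
ctr=sum(P.values())/4;print("rack",ctr)
# carton tops via depth
q=w[165:210,170:202].reshape(-1,3);q=q[(q[:,2]>.093)&(q[:,2]<.1)];r=cv2.minAreaRect((q[:,:2]*1000).astype(np.float32));print("old",r,np.median(q[:,2]))
# new carton corners read in crop (x4 from 295,165; display offset 400)
N=[bp(c,295+(x-400)/4,165+y/4,.094)*1000 for x,y in((513,82),(582,75),(592,157),(526,166))]
print("new",np.round(N),np.mean(N,0))
B=[bp(c,295+(x-400)/4,165+y/4,.098)*1000 for x,y in((440,82),(664,48),(688,148),(460,185))];print("box",np.round(B),np.mean(B,0))
M=[bp(c,*p,.002)*1000 for p in((225,162),(273,162),(271,217),(223,215))];print("mat",np.round(M),np.mean(M,0))
q=w[180:210,322:346].reshape(-1,3);q=q[(q[:,2]>.085)&(q[:,2]<.097)];r=cv2.minAreaRect((q[:,:2]*1000).astype(np.float32));print("newd",r,np.median(q[:,2]))
to(.551,.188,.19,10.9)
E
```

```text
{'BL': array([608., 354.]), 'BR': array([648., 172.]), 'FL': array([383., 301.]), 'FR': array([417., 122.])}
FL BL 231.0 13.476875838171583
FR BR 236.0 12.372989416794832
BR BL 186.0 102.5185013762507
FR FL 182.0 100.77037555196821
rack [514.21767357 237.29406323]
old ((549.2769775390625, 184.94418334960938), (89.33145904541016, 121.49641418457031), 89.77608489990234) 0.09680433949067746
new [[ 552. -210.]
 [ 558. -260.]
 [ 498. -266.]
 [ 492. -218.]] [ 525.11382427 -238.53266754]
box [[ 552. -157.]
 [ 577. -319.]
 [ 505. -334.]
 [ 477. -170.]] [ 527.73539459 -244.97698258]
mat [[639.  78.]
 [640. -70.]
 [469. -64.]
 [475.  82.]] [555.80650208   6.62660457]
newd ((527.2306518554688, -241.5475311279297), (85.58878326416016, 67.65548706054688), 0.5694429874420166) 0.09415268741400717
t 0.1 row [-1.1155e+00 -6.2660e-01  3.3000e-03 -5.0000e-04  2.0000e-04  4.8310e-01] F [ 0.4 -0.8 -0.3] g 1.0 0.0
```

Call:
send_rows --series "-0.7 -0.4 -0.2 0 0 0.48 1;-0.7 -0.4 -0.2 0 0 0.48 1;-0.7 -0.4 -0.2 0 0 0.48 1;-0.7 -0.4 -0.2 0 0 0.48 1;-0.7 -0.4 -0.2 0 0 0.48 1;-0.7 -0.4 -0.2 0 0 0.48 1;-0.7 -0.4 -0.2 0 0 0.48 1;-0.7 -0.4 -0.2 0 0 0.48 1"

```text
time: 0.77
ee_pos: [0.4296, 0.3309, 0.272]
ee_rot: [[-0.195, 0.981, -0.0], [0.981, 0.195, -0.0], [-0.0, -0.0, -1.0]]
wrist_force: [0.3, 0.2, -0.1]
gripper_width: 1.001
finger_force: 0.0
```

```bash
python3 -c "
from h import *
to(.53,.195,.32,12)"
```

```text
t 0.77 row [-3.821e-01  1.801e-01 -1.200e-01 -1.000e-04  1.000e-04 -6.500e-03] F [ 0.3  0.2 -0.1] g 1.001 0.0
```

Call:
send_rows --series "-0.38 0.18 -0.12 0 0 -0.006 1;-0.38 0.18 -0.12 0 0 -0.006 1;-0.38 0.18 -0.12 0 0 -0.006 1;-0.38 0.18 -0.12 0 0 -0.006 1;-0.38 0.18 -0.12 0 0 -0.006 1;-0.38 0.18 -0.12 0 0 -0.006 1;-0.38 0.18 -0.12 0 0 -0.006 1"

```text
time: 1.35
ee_pos: [0.5296, 0.1982, 0.3191]
ee_rot: [[-0.212, 0.977, -0.001], [0.977, 0.212, 0.0], [0.0, -0.001, -1.0]]
wrist_force: [-0.5, -0.4, -1.3]
gripper_width: 1.002
finger_force: 0.0
```

```bash
python3 - <<'E'
from h import *
im,d,c=grab("wrist");w=cloud(d,c);np.savez("w1.npz",im=im,w=w);cv2.imwrite("pics/w1.png",im)
print(c["eye"],ctrl.observe()["ee_pos"])
E
```

```text
[0.51278388 0.27634984 0.50194246] [0.52910734 0.19881828 0.31898514]
```

View pics/w1.png

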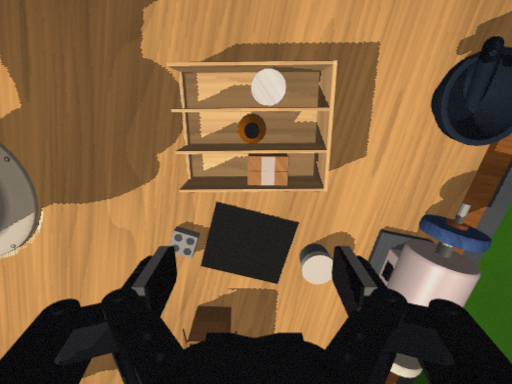

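The wrist view shows the rack square to the image at (170-335, 62-190), and the carton at (248-288,155-186) in its near lane. I'll fit both from the depth.

```bash
cat > rk.py <<'E'
from h import *
def fit(P,x0,z=(.086,.093)):
    "fit rack pose to points of wall tops"
    from scipy.optimize import minimize
    q=P[(P[:,2]>z[0])&(P[:,2]<z[1])][:,:2]
    def loss(p):
        a=p[2];d=q-p[:2];x=d[:,0]*np.cos(a)+d[:,1]*np.sin(a);y=-d[:,0]*np.sin(a)+d[:,1]*np.cos(a)
        def box(cx,cy,hx,hy): return np.hypot(np.maximum(abs(x-cx)-hx,0),np.maximum(abs(y-cy)-hy,0))
        D=np.min([box(0,cy,.1175,.0005) for cy in(-.0915,-.0305,.0305,.0915)]+[box(.115,0,.0005,.094)],0)
        return np.minimum(D,.01).mean()
    best=min((minimize(loss,[x0[0]+dx,x0[1]+dy,x0[2]+da],method="Nelder-Mead",options=dict(xatol=1e-5,fatol=1e-8,initial_simplex=None)) for dx in(-.006,0,.006) for dy in(-.006,0,.006) for da in(-.02,0,.02)),key=lambda r:r.fun)
    return best.x,best.fun,len(q)
def rf(p,xy): a=p[2];d=np.array(xy)-p[:2];return d@np.array([[np.cos(a),-np.sin(a)],[np.sin(a),np.cos(a)]])
def wf(p,xy): a=p[2];return p[:2]+np.array(xy)@np.array([[np.cos(a),np.sin(a)],[-np.sin(a),np.cos(a)]])
E
python3 - <<'E'
from rk import *
for f,s in(("w1.npz",np.s_[50:200,160:345]),("top0.npz",np.s_[140:255,118:218])):
    P=np.load(f)["w"][s].reshape(-1,3);r,l,n=fit(P,[.514,.237,.212]);print(f,np.round(r,4),np.degrees(r[2]),l,n)
    q=P[(P[:,2]>.0935)&(P[:,2]<.101)];a=rf(r,q[:,:2]);m=(a[:,1]<-.033)&(a[:,1]>-.089)
    q=q[m];R=cv2.minAreaRect((q[:,:2]*1000).astype(np.float32));print(R,np.median(q[:,2]),m.sum(),np.percentile(a[m],[1,99],axis=0))
    print("old",rf(r,np.array(R[0])/1000))
E
```

```text
w1.npz [0.5164 0.241  0.2229] 12.772853920011437 0.0009625573898423431 2922
((552.84423828125, 188.45480346679688), (61.895938873291016, 45.99921417236328), 11.640252113342285) 0.09657647351901327 1183 [[-0.00695033 -0.08065186]
 [ 0.0539294  -0.03667704]]
old [ 0.02395916 -0.05933688]
top0.npz [0.5148 0.2389 0.2219] 12.714805676960253 0.001886565967577732 637
((580.294189453125, 193.78854370117188), (122.962646484375, 48.829811096191406), 11.908442497253418) 0.09730182925023145 307 [[-0.0067329  -0.08171275]
 [ 0.11286612 -0.03590133]]
old [ 0.0539397  -0.05840952]
```

```bash
python3 -c "
from h import *
to(.5528,.1885,.13,12.7);to(.5528,.1885,.042,12.7)"
```

```text
t 1.4 row [-3.800e-02  5.290e-02  4.724e-01 -6.000e-04 -1.000e-04 -3.400e-03] F [-1.   0.5 -0.7] g 0.998 0.0
t 1.4 row [-3.800e-02  5.320e-02  6.924e-01 -6.000e-04 -1.000e-04 -3.400e-03] F [-1.   0.5 -0.7] g 0.998 0.0
```

Call:
send_rows --series "-0.038 0.053 0.2 0 0 -0.003 1;-0.038 0.053 0.2 0 0 -0.003 1;-0.038 0.053 0.47 0 0 -0.003 1;-0.038 0.053 0.47 0 0 -0.003 1;-0.038 0.053 0.47 0 0 -0.003 1;-0.038 0.053 0.47 0 0 -0.003 1;-0.038 0.053 0.47 0 0 -0.003 1;-0.038 0.053 0.47 0 0 -0.003 1"

```text
time: 2.07
ee_pos: [0.5543, 0.189, 0.1333]
ee_rot: [[-0.22, 0.975, 0.002], [0.975, 0.22, 0.001], [0.0, 0.002, -1.0]]
wrist_force: [0.0, 0.7, 0.8]
gripper_width: 1.001
finger_force: 0.0
```

```bash
python3 -c "
from h import *
to(.5528,.1885,.042,12.7)"
```

```text
t 2.07 row [-5.000e-04 -4.500e-03  2.283e-01  9.000e-04 -1.000e-04  2.000e-04] F [0.  0.7 0.8] g 1.001 0.0
```

Call:
send_rows --series "0 -0.002 0.06 0 0 0 1;0 -0.002 0.12 0 0 0 1;0 -0.002 0.17 0 0 0 1;0 -0.002 0.2 0 0 0 1;0 -0.002 0.222 0 0 0 1;0 -0.002 0.222 0 0 0 1;0 -0.002 0.222 0 0 0 1"

```text
time: 2.65
ee_pos: [0.5539, 0.1882, 0.0441]
ee_rot: [[-0.219, 0.976, 0.002], [0.976, 0.219, 0.0], [0.0, 0.002, -1.0]]
wrist_force: [-0.1, 0.7, 0.3]
gripper_width: 0.999
finger_force: 0.0
```

Call:
send_rows --series "0 0 0 0 0 0 0.4;0 0 0 0 0 0 0.2;0 0 0 0 0 0 0;0 0 0 0 0 0 0;0 0 0 0 0 0 0;0 0 0 0 0 0 0"

```text
time: 3.15
ee_pos: [0.5535, 0.1879, 0.0443]
ee_rot: [[-0.219, 0.976, 0.002], [0.976, 0.219, 0.0], [-0.0, 0.002, -1.0]]
wrist_force: [-3.9, -2.6, 14.9]
gripper_width: 0.706
finger_force: 61.7
```

Call:
send_rows --series "0 0 -0.005 0 0 0 0;0 0 -0.01 0 0 0 0;0 -0.03 -0.01 0 0 0 0;0 -0.08 -0.01 0 0 0 0;0 -0.13 -0.01 0 0 0 0;0 -0.18 -0.01 0 0 0 0;0 -0.22 -0.01 0 0 0 0;0 -0.24 -0.01 0 0 0 0"

```text
time: 3.82
ee_pos: [0.4572, 0.1664, 0.0469]
ee_rot: [[-0.219, 0.976, -0.001], [0.976, 0.219, -0.0], [-0.0, -0.001, -1.0]]
wrist_force: [-0.6, 0.5, -2.8]
gripper_width: 0.701
finger_force: 65.3
```

```bash
python3 - <<'E'
from rk import *
r=np.array([.5164,.241,.2229]);g=wf(r,[-.080,-.061]);print(g,rf(r,ctrl.observe()["ee_pos"][:2]));to(*g,.044,12.75)
E
```

```text
[0.45186375 0.16382441] [-0.07422966 -0.05971021]
t 3.82 row [-0.0033 -0.0144  0.0074 -0.0007  0.     -0.0008] F [-0.6  0.5 -2.8] g 0.701 65.3
```

Call:
send_rows --series "-0.003 -0.008 0 0 0 0 0;-0.003 -0.015 0 0 0 0 0;-0.003 -0.015 0.004 0 0 0 0;-0.003 -0.015 0.008 0 0 0 0;-0.003 -0.015 0.011 0 0 0 0;-0.003 -0.015 0.011 0 0 0 0"

```text
time: 4.32
ee_pos: [0.4547, 0.1645, 0.0441]
ee_rot: [[-0.219, 0.976, 0.002], [0.976, 0.219, 0.0], [-0.0, 0.002, -1.0]]
wrist_force: [-13.4, -4.1, 50.8]
gripper_width: 0.701
finger_force: 71.2
```

Call:
send_rows --series "0 0 -0.003 0 0 0 0;0 0 -0.004 0 0 0 0;0 0 -0.004 0 0 0 0.1;0 0 -0.004 0 0 0 0.6;0 0 -0.004 0 0 0 1;0 0 -0.004 0 0 0 1;0 0 -0.004 0 0 0 1;0 0 -0.004 0 0 0 1"

```text
time: 4.98
ee_pos: [0.4538, 0.1643, 0.0438]
ee_rot: [[-0.219, 0.976, -0.0], [0.976, 0.219, -0.0], [-0.0, -0.0, -1.0]]
wrist_force: [0.0, 0.1, 0.1]
gripper_width: 1.001
finger_force: 0.0
```

Call:
send_rows --series "0 0 -0.1 0 0 0 1;0 0 -0.2 0 0 0 1;0 0 -0.3 0 0 0 1;0 0 -0.4 0 0 0 1;0 0 -0.5 0 0 0 1;0 0.3 -0.5 0 0 0 1;0 0.3 -0.5 0 0 0 1;0 0.3 -0.5 0 0 0 1"

```text
time: 5.65
ee_pos: [0.573, 0.1911, 0.2454]
ee_rot: [[-0.219, 0.976, 0.003], [0.976, 0.219, 0.001], [-0.0, 0.003, -1.0]]
wrist_force: [0.4, 0.3, -0.6]
gripper_width: 1.001
finger_force: 0.0
```

```bash
python3 - <<'E'
from rk import *
im,d,c=grab("top");P=cloud(d,c)[140:255,118:218].reshape(-1,3);cv2.imwrite("pics/t2.png",cv2.resize(im[120:260,118:380],None,fx=3,fy=3))
r=np.array([.5148,.2389,.2219]);q=P[(P[:,2]>.0935)&(P[:,2]<.102)];a=rf(r,q[:,:2]);m=(abs(a[:,1]+.061)<.024);q=q[m]
R=cv2.minAreaRect((q[:,:2]*1000).astype(np.float32));print(R,np.median(q[:,2]),rf(r,np.array(R[0])/1000)); to(.5,-.1,.32,-80)
print(ctrl.observe()["ee_pos"])
E
```

```text
((0.0, 0.0), (0.0, 0.0), 0.0) nan [-0.55475558 -0.11974347]
t 5.7 row [-0.6694 -0.3498 -0.1916  0.0016 -0.0016  0.7718] F [-1.1 -1.9 -2. ] g 0.995 0.0
[0.5783584  0.19191416 0.24393951]
  return _methods._mean(a, axis=axis, dtype=dtype,
  ret = ret.dtype.type(ret / rcount)
```

View pics/t2.png

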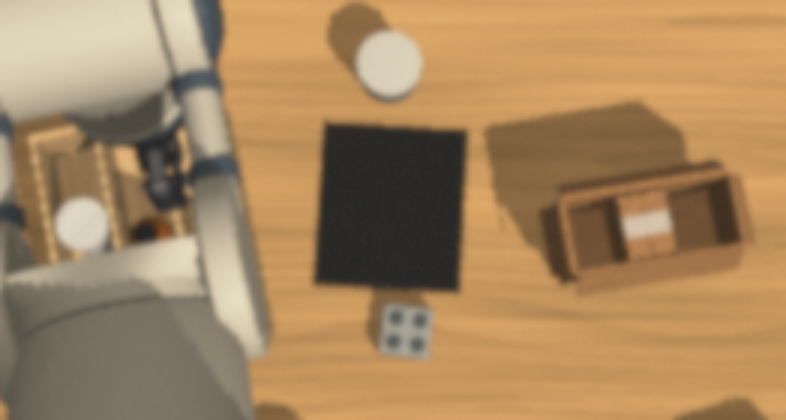

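Call:
send_rows --series "-0.67 -0.35 -0.19 0 0 0.77 1;-0.67 -0.35 -0.19 0 0 0.77 1;-0.67 -0.35 -0.19 0 0 0.77 1;-0.67 -0.35 -0.19 0 0 0.77 1;-0.67 -0.35 -0.19 0 0 0.77 1;-0.67 -0.35 -0.19 0 0 0.77 1;-0.67 -0.35 -0.19 0 0 0.77 1;-0.67 -0.35 -0.19 0 0 0.77 1"

```text
time: 6.37
ee_pos: [0.4919, -0.1052, 0.3211]
ee_rot: [[0.708, 0.706, 0.001], [0.706, -0.708, -0.001], [-0.0, 0.002, -1.0]]
wrist_force: [-0.5, 0.5, 1.0]
gripper_width: 1.002
finger_force: 0.0
```

```bash
python3 - <<'E'
from h import *
to(.51,-.235,.28,-80)
E
```

```text
t 6.37 row [-1.970e-01  2.618e-01  1.033e-01  8.000e-04 -1.000e-04  2.908e-01] F [-0.5  0.5  1. ] g 1.002 0.0
```

Call:
send_rows --series "-0.2 0.26 0.1 0 0 0.29 1;-0.2 0.26 0.1 0 0 0.29 1;-0.2 0.26 0.1 0 0 0.29 1;-0.2 0.26 0.1 0 0 0.29 1;-0.2 0.26 0.1 0 0 0.29 1;-0.2 0.26 0.1 0 0 0.29 1;-0.2 0.26 0.1 0 0 0.29 1"

```text
time: 6.95
ee_pos: [0.5105, -0.2314, 0.2798]
ee_rot: [[0.982, 0.186, -0.0], [0.186, -0.982, 0.0], [-0.0, -0.0, -1.0]]
wrist_force: [-0.4, 0.6, 0.3]
gripper_width: 0.999
finger_force: 0.0
```

```bash
python3 - <<'E'
from rk import *
im,d,c=grab("top");P=cloud(d,c)[140:255,118:218].reshape(-1,3);crop=cv2.resize(im[140:255,118:218],None,fx=3,fy=3)
r=np.array([.5148,.2389,.2219]);q=P[(P[:,2]>.0935)&(P[:,2]<.102)];a=rf(r,q[:,:2]);m=(abs(a[:,1]+.061)<.024)&(abs(a[:,0])<.115);q=q[m]
R=cv2.minAreaRect((q[:,:2]*1000).astype(np.float32));print(R,np.median(q[:,2]),rf(r,np.array(R[0])/1000))
im,d,c=grab("wrist");w=cloud(d,c);np.savez("w2.npz",im=im,w=w)
o=np.zeros((384,812,3),np.uint8);o[:,:512]=im;o[:345,512:]=crop;cv2.imwrite("pics/w2.png",cv2.resize(o,(800,378)))
E
```

```text
((530.723388671875, 180.78140258789062), (222.72377014160156, 45.75327682495117), 12.660197257995605) 0.09735120959803012 [ 0.00274202 -0.06019806]
```

View pics/w2.png

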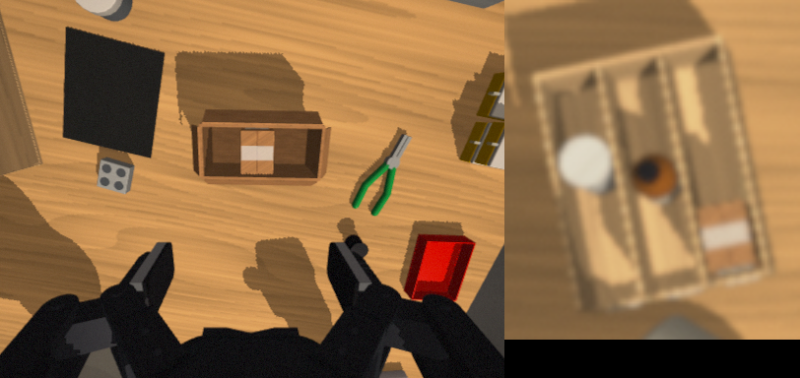

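The right crop shows the old carton at the front of its lane. In the wrist view the new carton is at (257,153) in the delivery box.

```bash
python3 - <<'E'
from rk import *
w=np.load("w2.npz")["w"];P=w[110:195,195:340].reshape(-1,3)
# rim fit -> yaw; carton top
q=P[(P[:,2]>.089)&(P[:,2]<.1)]
b=np.array([.527,-.243]);s=w[136:176,247:277].reshape(-1,3);s=s[(s[:,2]>.088)&(s[:,2]<.098)]
R=cv2.minAreaRect((s[:,:2]*1000).astype(np.float32));print(R,np.median(s[:,2]))
for rr in range(128,182,4): print(rr,w[rr,262].round(3), end=' ')
print()
for cc in range(236,290,3): print(cc,w[158,cc].round(3), end=' ')
im,d,c=grab("top");T=cloud(d,c)[140:255,118:218].reshape(-1,3);r=np.array([.5148,.2389,.2219]);a=rf(r,T[:,:2]);m=(T[:,2]>.0935)&(abs(a[:,1]+.061)<.023)&(a[:,0]<.02)&(a[:,0]>-.13)
print("\nold",np.percentile(a[m],[2,98],axis=0),a[m].mean(0),np.median(T[m,2]))
E
```

```text
((527.5540771484375, -238.9331512451172), (53.825077056884766, 40.55754852294922), 10.738214492797852) 0.09451316027927287
128 [ 0.564 -0.232  0.099] 132 [ 0.559 -0.233  0.094] 136 [ 0.554 -0.234  0.094] 140 [ 0.549 -0.235  0.094] 144 [ 0.543 -0.236  0.094] 148 [ 0.538 -0.237  0.094] 152 [ 0.533 -0.238  0.095] 156 [ 0.528 -0.239  0.095] 160 [ 0.522 -0.24   0.095] 164 [ 0.517 -0.241  0.095] 168 [ 0.511 -0.243  0.093] 172 [ 0.505 -0.244  0.093] 176 [ 0.5   -0.245  0.093] 180 [ 0.496 -0.246  0.099] 
236 [ 0.501 -0.202  0.003] 239 [ 0.502 -0.207  0.004] 242 [ 0.503 -0.212  0.005] 245 [ 0.521 -0.217  0.095] 248 [ 0.522 -0.221  0.095] 251 [ 0.522 -0.225  0.093] 254 [ 0.523 -0.229  0.096] 257 [ 0.524 -0.233  0.095] 260 [ 0.524 -0.237  0.094] 263 [ 0.526 -0.241  0.097] 266 [ 0.526 -0.245  0.095] 269 [ 0.527 -0.249  0.094] 272 [ 0.528 -0.253  0.095] 275 [ 0.529 -0.257  0.096] 278 [ 0.515 -0.272  0.006] 281 [ 0.516 -0.277  0.006] 284 [ 0.516 -0.282  0.004] 287 [ 0.517 -0.287  0.003] 
old [[-0.10699177 -0.08219108]
 [-0.04776558 -0.03916096]] [-0.07777283 -0.06053365] 0.09756514473823152
```

```bash
python3 -c "
from h import *
to(.529,-.238,.135,-79.5);to(.529,-.238,.045,-79.5)"
```

```text
t 7.1 row [ 4.130e-02  2.570e-02  3.632e-01  1.000e-04 -1.000e-04  2.400e-03] F [0.4 0.9 0. ] g 1.002 0.0
t 7.1 row [ 4.120e-02  2.560e-02  5.882e-01  1.000e-04 -1.000e-04  2.400e-03] F [0.4 0.9 0. ] g 1.002 0.0
```

Call:
send_rows --series "0.041 0.026 0.1 0 0 0.002 0.8;0.041 0.026 0.2 0 0 0.002 0.8;0.041 0.026 0.28 0 0 0.002 0.8;0.041 0.026 0.34 0 0 0.002 0.8;0.041 0.026 0.36 0 0 0.002 0.8;0.041 0.026 0.36 0 0 0.002 0.8;0.041 0.026 0.36 0 0 0.002 0.8"

```text
time: 7.68
ee_pos: [0.5294, -0.2388, 0.1372]
ee_rot: [[0.984, 0.18, 0.001], [0.18, -0.984, -0.001], [0.001, 0.001, -1.0]]
wrist_force: [-0.0, -0.2, 0.7]
gripper_width: 0.9
finger_force: 0.0
```

```bash
python3 -c "
from h import *
to(.529,-.238,.045,-79.5)"
```

```text
t 7.68 row [-0.0007 -0.0024  0.2304  0.0004 -0.0004 -0.0009] F [-0.  -0.2  0.7] g 0.9 0.0
```

Call:
send_rows --series "0 0 0.06 0 0 0 0.8;0 0 0.12 0 0 0 0.8;0 0 0.17 0 0 0 0.8;0 0 0.21 0 0 0 0.8;0 0 0.225 0 0 0 0.8;0 0 0.225 0 0 0 0.8;0 0 0.225 0 0 0 0.8"

```text
time: 8.27
ee_pos: [0.5297, -0.2393, 0.0475]
ee_rot: [[0.984, 0.179, 0.002], [0.179, -0.984, -0.001], [0.002, 0.001, -1.0]]
wrist_force: [0.6, -0.8, 0.0]
gripper_width: 0.902
finger_force: 0.0
```

Call:
send_rows --series "0 0 0 0 0 0 0.4;0 0 0 0 0 0 0.2;0 0 0 0 0 0 -0.1;0 0 0 0 0 0 -0.3;0 0 0 0 0 0 -0.3;0 0 0 0 0 0 -0.3;0 0 0 0 0 0 -0.3"

```text
time: 8.85
ee_pos: [0.5295, -0.239, 0.0474]
ee_rot: [[0.984, 0.179, 0.002], [0.179, -0.984, -0.001], [0.002, 0.001, -1.0]]
wrist_force: [-1.5, 3.4, 15.1]
gripper_width: 0.514
finger_force: 59.1
```

Call:
send_rows --series "0 0 -0.01 0 0 0 -0.3;0 0 -0.04 0 0 0 -0.3;0 0 -0.08 0 0 0 -0.3;0 0 -0.14 0 0 0 -0.3;0 0 -0.2 0 0 0 -0.3;0 0 -0.26 0 0 0 -0.3;0 0 -0.32 0 0 0 -0.3;0 0 -0.32 0 0 0 -0.3"

```text
time: 9.52
ee_pos: [0.5307, -0.2399, 0.1788]
ee_rot: [[0.984, 0.179, 0.006], [0.179, -0.984, -0.003], [0.005, 0.004, -1.0]]
wrist_force: [-0.5, -0.1, -2.3]
gripper_width: 0.511
finger_force: 61.8
```

```bash
python3 -c "
from h import *
to(.555,.007,.12,-77.3);to(.555,.007,.175,-77.3)"
```

```text
t 9.52 row [ 0.1697 -0.597   0.1453  0.0021 -0.0024 -0.0198] F [-0.5 -0.1 -2.3] g 0.511 61.8
t 9.52 row [ 0.1704 -0.5964  0.0078  0.0021 -0.0024 -0.0198] F [-0.5 -0.1 -2.3] g 0.511 61.8
```

Call:
send_rows --series "0.015 -0.05 0 0 0 0 -0.3;0.04 -0.14 0 0 0 -0.005 -0.3;0.07 -0.24 0 0 0 -0.01 -0.3;0.1 -0.34 0 0 0 -0.015 -0.3;0.13 -0.44 0 0 0 -0.02 -0.3;0.15 -0.53 0 0 0 -0.02 -0.3;0.165 -0.58 0 0 0 -0.02 -0.3;0.17 -0.597 0 0 0 -0.02 -0.3"

```text
time: 10.18
ee_pos: [0.5524, 0.0116, 0.1736]
ee_rot: [[0.975, 0.223, -0.001], [0.223, -0.975, 0.001], [-0.001, -0.001, -1.0]]
wrist_force: [-0.0, 0.9, -2.9]
gripper_width: 0.512
finger_force: 62.1
```

Call:
send_rows --series "0 0 0.02 0 0 0 -0.3;0 0 0.07 0 0 0 -0.3;0 0 0.13 0 0 0 -0.3;0 0 0.19 0 0 0 -0.3;0 0 0.24 0 0 0 -0.3;0 0 0.28 0 0 0 -0.3;0 0 0.3 0 0 0 -0.3;0 0 0.3 0 0 0 -0.3"

```text
time: 10.85
ee_pos: [0.5516, 0.0073, 0.052]
ee_rot: [[0.976, 0.219, -0.003], [0.219, -0.976, 0.0], [-0.003, -0.001, -1.0]]
wrist_force: [-0.2, -0.7, -3.8]
gripper_width: 0.507
finger_force: 62.0
```

```bash
python3 -c "
from h import *
to(.555,.007,.0465,-77.3)"
```

```text
t 10.85 row [ 0.0083  0.0026  0.0138 -0.0004  0.0015 -0.0004] F [-0.2 -0.7 -3.8] g 0.507 62.0
```

Call:
send_rows --series "0 0 0.004 0 0 0 -0.3;0 0 0.008 0 0 0 -0.3;0 0 0.011 0 0 0 -0.3;0 0 0.014 0 0 0 -0.3;0 0 0.014 0 0 0 -0.3"

```text
time: 11.27
ee_pos: [0.5531, 0.0083, 0.0487]
ee_rot: [[0.975, 0.22, 0.001], [0.22, -0.975, -0.0], [0.001, 0.0, -1.0]]
wrist_force: [-0.3, -0.4, -3.1]
gripper_width: 0.513
finger_force: 62.1
```

Call:
send_rows --series "0 0 0.003 0 0 0 -0.3;0 0 0.005 0 0 0 -0.3;0 0 0.005 0 0 0 -0.3"

```text
time: 11.52
ee_pos: [0.5529, 0.0084, 0.0463]
ee_rot: [[0.975, 0.22, 0.0], [0.22, -0.975, -0.0], [0.0, 0.0, -1.0]]
wrist_force: [0.6, 0.3, -1.9]
gripper_width: 0.509
finger_force: 62.1
```

Call:
send_rows --series "0 0 0.002 0 0 0 -0.3;0 0 0.004 0 0 0 -0.3;0 0 0.004 0 0 0 -0.3"

```text
time: 11.77
ee_pos: [0.5532, 0.0085, 0.0456]
ee_rot: [[0.975, 0.22, 0.001], [0.22, -0.975, 0.0], [0.001, 0.0, -1.0]]
wrist_force: [-4.1, 1.2, 12.8]
gripper_width: 0.509
finger_force: 63.9
```

Contact with the mat. Next: release, rise, turn 90° and regrip the length.

Call:
send_rows --series "0 0 -0.001 0 0 0 -0.1;0 0 -0.001 0 0 0 0.3;0 0 -0.001 0 0 0 0.8;0 0 -0.001 0 0 0 1;0 0 -0.001 0 0 0 1;0 0 -0.001 0 0 0 1;0 0 -0.05 0 0 0 1;0 0 -0.12 0 0 0 1"

```text
time: 12.43
ee_pos: [0.5512, 0.0085, 0.0914]
ee_rot: [[0.975, 0.22, -0.004], [0.22, -0.975, 0.0], [-0.004, -0.001, -1.0]]
wrist_force: [0.1, 0.0, 0.6]
gripper_width: 1.002
finger_force: 0.0
```

Call:
send_rows --series "0 0 -0.1 0 0 -0.1 1;0 0 -0.2 0 0 -0.2 1;0 0 -0.3 0 0 -0.3 1;0 0 -0.4 0 0 -0.4 1;0 0 -0.45 0 0 -0.5 1;0 0 -0.45 0 0 -0.6 1;0 0 -0.45 0 0 -0.7 1;0 0 -0.45 0 0 -0.75 1"

```text
time: 13.1
ee_pos: [0.5529, 0.0083, 0.2732]
ee_rot: [[0.336, 0.942, 0.001], [0.942, -0.336, -0.0], [0.0, 0.001, -1.0]]
wrist_force: [-0.6, 0.2, -1.0]
gripper_width: 1.001
finger_force: 0.0
```

Call:
send_rows --series "0 0 0 0 0 -0.3 1;0 0 0 0 0 -0.3 1;0 0 0 0 0 -0.3 1;0 0 0 0 0 -0.3 1;0 0 0 0 0 -0.3 1"

```text
time: 13.52
ee_pos: [0.5527, 0.0083, 0.2726]
ee_rot: [[-0.279, 0.96, -0.0], [0.96, 0.279, 0.0], [0.0, -0.0, -1.0]]
wrist_force: [-0.0, -0.6, 0.2]
gripper_width: 0.996
finger_force: 0.0
```

```bash
python3 - <<'E'
from h import *
im,d,c=grab("wrist");w=cloud(d,c);im2,d2,c2=grab("top");w2=cloud(d2,c2)
for W in(w,w2):
    p=W.reshape(-1,3);p=p[(abs(p[:,0]-.553)<.06)&(abs(p[:,1]-.008)<.06)&(p[:,2]>.085)&(p[:,2]<.098)]
    if len(p)>9:print(cv2.minAreaRect((p[:,:2]*1000).astype(np.float32)),np.median(p[:,2]),len(p),p.mean(0))
cv2.imwrite("pics/w3.png",im);to(.553,.0085,.0445,12.75)
E
```

```text
((551.4461059570312, 10.889091491699219), (61.91917037963867, 46.04714584350586), 12.964048385620117) 0.09257633289515677 1535 [0.55120954 0.01190937 0.09247725]
((548.4570922851562, 12.810628890991211), (62.15123748779297, 37.956459045410156), 12.742055892944336) 0.093080502156762 175 [0.54481554 0.01852188 0.09300036]
t 13.62 row [ 2.000e-04  8.000e-04  5.704e-01 -1.000e-04 -0.000e+00  2.710e-02] F [-0.4  0.1  0.1] g 1.003 0.0
```

View pics/w3.png

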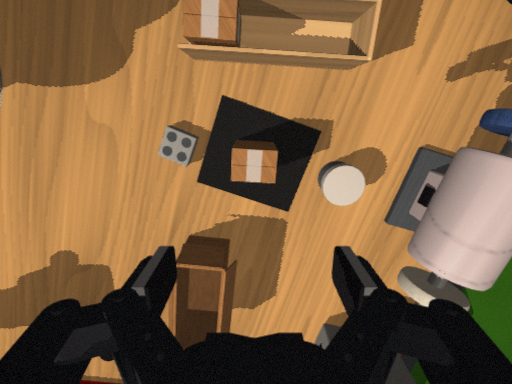

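The new carton stands upright on the mat at (254,162). Now the regrip.

```bash
python3 -c "
from h import *
to(.5515,.0108,.12,12.9);to(.5515,.0108,.0445,12.9)"
```

```text
t 13.62 row [ 6.800e-03 -1.300e-03  3.817e-01 -1.000e-04 -0.000e+00  2.580e-02] F [-0.4  0.1  0.1] g 1.003 0.0
t 13.62 row [ 6.800e-03 -1.200e-03  5.704e-01 -1.000e-04 -0.000e+00  2.580e-02] F [-0.4  0.1  0.1] g 1.003 0.0
```

Call:
send_rows --series "0.007 -0.001 0.08 0 0 0.026 1;0.007 -0.001 0.16 0 0 0.026 1;0.007 -0.001 0.24 0 0 0.026 1;0.007 -0.001 0.32 0 0 0.026 1;0.007 -0.001 0.4 0 0 0.026 1;0.007 -0.001 0.47 0 0 0.026 1;0.007 -0.001 0.53 0 0 0.026 1;0.007 -0.001 0.565 0 0 0.026 1"

```text
time: 14.28
ee_pos: [0.5504, 0.011, 0.0442]
ee_rot: [[-0.214, 0.977, -0.003], [0.977, 0.214, 0.0], [0.001, -0.003, -1.0]]
wrist_force: [-0.1, -1.3, -1.0]
gripper_width: 0.996
finger_force: 0.0
```

Call:
send_rows --series "0 0 0 0 0 0 1;0 0 0 0 0 0 1;0 0 0 0 0 0 0.4;0 0 0 0 0 0 0.2;0 0 0 0 0 0 0;0 0 0 0 0 0 0;0 0 0 0 0 0 0;0 0 0 0 0 0 0"

```text
time: 14.95
ee_pos: [0.5532, 0.0107, 0.0502]
ee_rot: [[-0.219, 0.976, 0.004], [0.976, 0.219, -0.001], [-0.002, 0.004, -1.0]]
wrist_force: [-10.2, -0.9, 49.1]
gripper_width: 0.504
finger_force: 24.4
```

Call:
send_rows --series "0 0 -0.01 0 0 0 0;0 0 -0.04 0 0 0 0;0 0 -0.1 0 0 0 0;0 0 -0.17 0 0 0 0;0 0 -0.24 0 0 0 0;0 0 -0.31 0 0 0 0;0 0 -0.34 0 0 0 0;0 0 -0.34 0 0 0 0"

```text
time: 15.62
ee_pos: [0.5536, 0.0108, 0.1868]
ee_rot: [[-0.219, 0.976, 0.007], [0.976, 0.219, -0.001], [-0.002, 0.006, -1.0]]
wrist_force: [-0.5, 0.3, 0.2]
gripper_width: 0.502
finger_force: 0.0
```

```bash
python3 - <<'E'
from rk import *
r=np.array([.5164,.241,.2229]);g=wf(r,[.022,-.061]);print(g);to(*g,.18,12.75)
E
```

```text
[0.55134032 0.1863724 ]
t 15.62 row [ 0.4296  0.0906  0.0168  0.003   0.001  -0.0006] F [-0.5  0.3  0.2] g 0.502 0.0
```

The grasp missed: the fingers closed past 62 mm. I'll look before doing anything else.

```bash
python3 - <<'E'
from h import *
im,d,c=grab("wrist");w=cloud(d,c);np.savez("w4.npz",im=im,w=w);im2,d2,c2=grab("scene")
o=np.zeros((384,1024,3),np.uint8);o[:,:512]=im;o[:,512:]=cv2.resize(im2[140:290,130:330],(512,384));cv2.imwrite("pics/w4.png",cv2.resize(o,(800,300)))
print(ctrl.observe()["gripper_width"],ctrl.observe()["finger_force"])
E
```

```text
0.5040163547326476 0.0
```

View pics/w4.png

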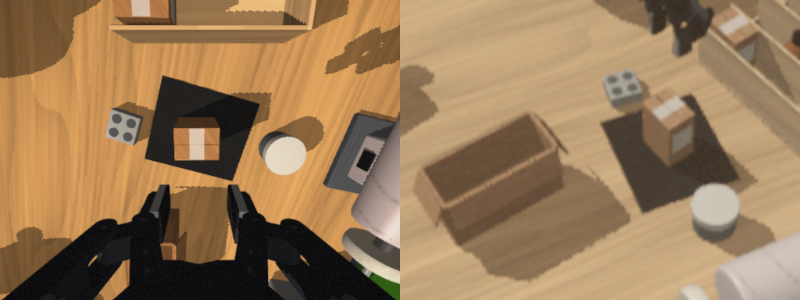

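The carton is still upright on the mat and undamaged. I'll re-measure it.

```bash
python3 - <<'E'
from h import *
w=np.load("w4.npz")["w"];p=w[140:215,205:300].reshape(-1,3)
for lo,hi in((.08,.087),(.087,.097),(.097,.12)):
    q=p[(p[:,2]>lo)&(p[:,2]<hi)]
    if len(q)>9:print(lo,len(q),cv2.minAreaRect((q[:,:2]*1000).astype(np.float32)),q.mean(0))
q=p[(p[:,2]>.083)&(p[:,2]<.1)];A=np.c_[q[:,:2],np.ones(len(q))];print("tilt",np.linalg.lstsq(A,q[:,2],rcond=None)[0])
im,d,c=grab("top");w=cloud(d,c).reshape(-1,3);q=w[(abs(w[:,0]-.555)<.08)&(abs(w[:,1]-.0)<.08)&(w[:,2]>.085)&(w[:,2]<.1)]
print(cv2.minAreaRect((q[:,:2]*1000).astype(np.float32)),q.mean(0),len(q)) if len(q)>9 else 0
s=ctrl.observe();print(s["ee_pos"],s["ee_rot"].round(4))
E
```

```text
0.08 79 ((546.7346801757812, 33.18247985839844), (59.56492614746094, 0.6254637241363525), 12.79780101776123) [0.54473778 0.03268953 0.08328399]
0.087 2469 ((551.4583129882812, 10.938196182250977), (62.07526397705078, 46.12758255004883), 12.756905555725098) [0.55134186 0.01197009 0.09247423]
tilt [ 0.00344448 -0.01707791  0.09071499]
((536.8690795898438, 9.562620162963867), (43.551876068115234, 46.220001220703125), 0.16037657856941223) [0.53620228 0.01885264 0.09305682] 85
[0.55142637 0.0109101  0.18263433] [[-0.2196  0.9756  0.    ]
 [ 0.9756  0.2196 -0.    ]
 [-0.      0.     -1.    ]]
```

The carton hasn't moved and is flat. I'll retry in small closing steps, watching the fingers.

Call:
send_rows --series "0 0 0 0 0 0 1;0 0 0 0 0 0 1;0 0 0 0 0 0 1;0 0 0 0 0 0 1;0 0 0 0 0 0 1"

```text
time: 16.18
ee_pos: [0.5516, 0.0109, 0.1824]
ee_rot: [[-0.22, 0.976, -0.001], [0.976, 0.22, 0.0], [0.0, -0.001, -1.0]]
wrist_force: [0.0, 1.0, -0.6]
gripper_width: 0.998
finger_force: 0.0
```

```bash
python3 - <<'E'
from h import *
to(.5515,.0108,.0425,12.75)
E
```

```text
t 16.18 row [-4.000e-04 -2.000e-04  3.498e-01 -3.000e-04 -1.000e-04 -4.000e-04] F [ 0.   1.  -0.6] g 0.998 0.0
```

Call:
send_rows --series "0 0 0.08 0 0 0 1;0 0 0.16 0 0 0 1;0 0 0.22 0 0 0 1;0 0 0.28 0 0 0 1;0 0 0.32 0 0 0 1;0 0 0.345 0 0 0 1;0 0 0.345 0 0 0 1;0 0 0.345 0 0 0 1"

```text
time: 16.85
ee_pos: [0.5518, 0.0109, 0.0449]
ee_rot: [[-0.22, 0.976, -0.0], [0.976, 0.22, 0.0], [0.0, -0.0, -1.0]]
wrist_force: [0.5, 0.0, 0.2]
gripper_width: 0.999
finger_force: 0.0
```

Call:
send_rows --series "0 0 0 0 0 0 0.7;0 0 0 0 0 0 0.5;0 0 0 0 0 0 0.4;0 0 0 0 0 0 0.35;0 0 0 0 0 0 0.35"

```text
time: 17.27
ee_pos: [0.5523, 0.0108, 0.0464]
ee_rot: [[-0.22, 0.976, 0.002], [0.976, 0.22, -0.0], [-0.001, 0.002, -1.0]]
wrist_force: [-4.0, -0.1, 17.4]
gripper_width: 0.685
finger_force: 47.3
```

Call:
send_rows --series "0 0 -0.003 0 0 0 0.35;0 0 -0.006 0 0 0 0.35;0 0 -0.01 0 0 0 0.35;0 0 -0.015 0 0 0 0.3;0 0 -0.015 0 0 0 0.25"

```text
time: 17.68
ee_pos: [0.5521, 0.0109, 0.0513]
ee_rot: [[-0.22, 0.976, 0.001], [0.976, 0.22, -0.0], [-0.0, 0.001, -1.0]]
wrist_force: [0.8, -0.2, 0.1]
gripper_width: 0.627
finger_force: 0.0
```

```bash
python3 - <<'E'
from h import *
im,d,c=grab("scene");im2,d2,c2=grab("wrist");np.savez("s5.npz",im=im,w=cloud(d,c),w2=cloud(d2,c2))
a=cv2.resize(im[150:260,210:330],(600,550),interpolation=cv2.INTER_CUBIC)
cv2.imwrite("pics/s5.png",np.hstack([a,np.zeros((550,10,3),np.uint8)]))
E
```

```text
(no output)
```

View pics/s5.png

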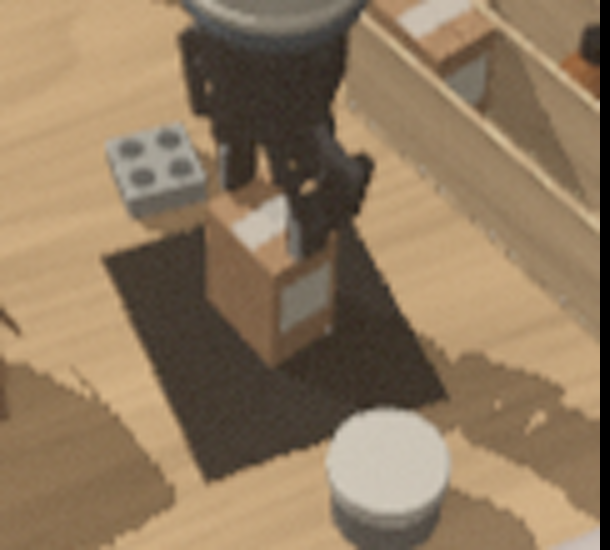

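```bash
python3 - <<'E'
from h import *
z=np.load("s5.npz");w=z["w"];im=z["im"]
for (x,y) in((300,240),(312,250),(312,262),(305,270),(305,310),(265,220),(225,240),(330,190),(235,180),(240,300),(275,360)):
    u,v=210+x/5,150+y/5;u,v=int(u),int(v);print((x,y),im[v,u],w[v,u].round(4))
w2=z["w2"];p=w2.reshape(-1,3);q=p[(abs(p[:,0]-.55)<.07)&(abs(p[:,1]-.01)<.05)]
print(np.histogram(q[:,2],bins=[0,.02,.04,.05,.06,.07,.08,.088,.096,.11,.13]))
q=q[(q[:,2]>.086)&(q[:,2]<.098)];print(cv2.minAreaRect((q[:,:2]*1000).astype(np.float32)),q.mean(0))
s=ctrl.observe();print(s["ee_pos"],s["joint_pos"],s["gripper_width"],s["wrist_force"])
E
```

```text
(300, 240) [55 63 70] [0.5865 0.0116 0.1134]
(312, 250) [45 57 66] [0.5865 0.0179 0.1011]
(312, 262) [56 76 98] [0.5789 0.0221 0.0807]
(305, 270) [ 63  83 102] [0.5813 0.0179 0.0768]
(305, 310) [ 98 112 120] [0.5791 0.0198 0.0354]
(265, 220) [174 189 199] [0.5537 0.0065 0.096 ]
(225, 240) [ 68  93 123] [ 0.5476 -0.0152  0.0829]
(330, 190) [39 48 57] [0.6154 0.0131 0.1876]
(235, 180) [40 49 61] [0.5271 0.0007 0.1045]
(240, 300) [ 75 100 128] [ 0.5597 -0.0118  0.0394]
(275, 360) [53 71 91] [ 5.822e-01 -3.000e-04  2.100e-03]
(array([9077,  550,  323,  382,  446,  534,  493, 7077,  763, 1753]), array([0.   , 0.02 , 0.04 , 0.05 , 0.06 , 0.07 , 0.08 , 0.088, 0.096,
       0.11 , 0.13 ]))
((551.6586303710938, 11.117191314697266), (65.64741516113281, 46.98995590209961), 12.431143760681152) [0.55089028 0.01390519 0.09249914]
[0.55194326 0.01090909 0.0509345 ] [-8.84131372e-02  5.71465676e-01  1.67602691e+00  6.72664291e-06
  8.93643403e-01 -3.10136149e-01] 0.6244039540726573 [ 0.08434517 -0.08330427  0.54954652]
```

```bash
python3 - <<'E'
from h import *
for f,t,n in(("w1.npz",.319,"open"),("w2.npz",.2798,"open"),("w4.npz",.1826,".504"),("s5.npz",.051,".62")):
    z=np.load(f);w=z["w2"] if f[0]=="s" else z["w"]
    for s in(np.s_[225:384,100:200],np.s_[225:384,310:420]):
        q=w[s].reshape(-1,3);q=q[(q[:,2]>t-.03)&(q[:,2]<t+.12)]
        print(f,n,np.round(np.nanpercentile(q[:,2]-t,[0.2,1,5]),4) if len(q) else None,len(q))
E
```

```text
w1.npz open [0.054  0.0562 0.0619] 5129
w1.npz open [0.0543 0.0567 0.0628] 5762
w2.npz open [0.0542 0.0562 0.062 ] 5132
w2.npz open [0.0543 0.0567 0.0628] 5753
w4.npz .504 [0.0552 0.0613 0.0792] 6811
w4.npz .504 [0.0561 0.0623 0.0842] 6838
s5.npz .62 [-0.0295 -0.0284 -0.0106] 8108
s5.npz .62 [-0.0287 -0.0248 -0.0073] 10283
```

Depth from both the wrist and scene cameras shows the fingertips about 40 mm higher than the reported TCP implies: 54 mm above it when open, not 13. So the earlier grips held only the top few millimetres of the cartons. I'll open and go about 50 mm lower, watching the force.

Call:
send_rows --series "0 0 -0.02 0 0 0 1;0 0 -0.02 0 0 0 1;0 0 -0.02 0 0 0 1;0 0 -0.02 0 0 0 1;0 0 0 0 0 0 1;0 0 0.02 0 0 0 1;0 0 0.03 0 0 0 1;0 0 0.03 0 0 0 1"

```text
time: 18.45
ee_pos: [0.5508, 0.011, 0.0372]
ee_rot: [[-0.22, 0.976, -0.002], [0.976, 0.22, 0.0], [0.001, -0.002, -1.0]]
wrist_force: [0.1, -0.6, -0.4]
gripper_width: 1.0
finger_force: 0.0
```

Call:
send_rows --series "0 0 0.02 0 0 0 1;0 0 0.04 0 0 0 1;0 0 0.06 0 0 0 1;0 0 0.08 0 0 0 1;0 0 0.1 0 0 0 1;0 0 0.1 0 0 0 1;0 0 0.1 0 0 0 1"

```text
time: 19.03
ee_pos: [0.5514, 0.0109, -0.0018]
ee_rot: [[-0.22, 0.976, -0.001], [0.976, 0.22, 0.0], [0.0, -0.001, -1.0]]
wrist_force: [-0.1, 0.3, 0.5]
gripper_width: 1.002
finger_force: 0.0
```

Call:
send_rows --series "0 0 0 0 0 0 0.7;0 0 0 0 0 0 0.5;0 0 0 0 0 0 0.35;0 0 0 0 0 0 0.2;0 0 0 0 0 0 0.2;0 0 0 0 0 0 0.2"

```text
time: 19.53
ee_pos: [0.5519, 0.0109, -0.0006]
ee_rot: [[-0.22, 0.976, 0.001], [0.976, 0.22, -0.0], [-0.0, 0.001, -1.0]]
wrist_force: [-2.2, -0.6, 4.9]
gripper_width: 0.721
finger_force: 59.9
```

Call:
send_rows --series "0 0 -0.005 0 0 0 0.2;0 0 -0.015 0 0 0 0.2;0 0 -0.025 0 0 0 0.2;0 0 -0.025 0 0 0 0.2"

```text
time: 19.87
ee_pos: [0.5522, 0.0109, 0.0097]
ee_rot: [[-0.22, 0.976, 0.001], [0.976, 0.22, -0.0], [-0.0, 0.001, -1.0]]
wrist_force: [0.2, 0.7, -3.5]
gripper_width: 0.723
finger_force: 59.5
```

Call:
send_rows --series "0 0 -0.02 0 0 0 0.2;0 0 -0.06 0 0 0 0.2;0 0 -0.12 0 0 0 0.2;0 0 -0.18 0 0 0 0.2;0 0 -0.24 0 0 0 0.2;0 0 -0.29 0 0 0 0.2;0 0 -0.31 0 0 0 0.2;0 0 -0.31 0 0 0 0.2"

```text
time: 20.53
ee_pos: [0.5528, 0.0109, 0.1347]
ee_rot: [[-0.22, 0.975, 0.003], [0.976, 0.22, -0.0], [-0.001, 0.003, -1.0]]
wrist_force: [0.8, 0.7, -3.1]
gripper_width: 0.721
finger_force: 59.7
```

```bash
python3 - <<'E'
from rk import *
im,d,c=grab("wrist");w=cloud(d,c);p=w.reshape(-1,3)
r,l,n=fit(w[:170,100:450].reshape(-1,3),[.5164,.241,.2229]);print("rack again",r.round(4),l,n)
q=w[100:300,180:340].reshape(-1,3);q=q[(abs(q[:,0]-.552)<.06)&(abs(q[:,1]-.01)<.05)&(q[:,2]>.195)&(q[:,2]<.24)];h=np.histogram(q[:,2],bins=np.arange(.195,.241,.005));print(h[0])
t=.2225+0*1;k=q[abs(q[:,2]-np.median(q[:,2]))<.004];print(cv2.minAreaRect((k[:,:2]*1000).astype(np.float32)),np.median(k[:,2]))
print(ctrl.observe()["ee_pos"]);r=np.array([.5164,.241,.2229]);to(*wf(r,[.024,-.061]),.132,12.75)
E
```

```text
rack again [0.5164 0.2404 0.218 ] 0.0015471510604705538 3427
[ 595  659  712  813  939 1038 6058   86    1]
((551.7445678710938, 26.355297088623047), (64.27133178710938, 18.248090744018555), 13.249968528747559) 0.22778156838404484
[0.55192253 0.01091729 0.13313617]
t 20.58 row [ 4.282e-01  1.000e-01  2.800e-03  5.000e-04  2.000e-04 -4.000e-04] F [-0.3 -0.9 -3.5] g 0.717 59.7
```

Call:
send_rows --series "0.04 0.01 0 0 0 0 0.2;0.11 0.025 0 0 0 0 0.2;0.19 0.045 0 0 0 0 0.2;0.27 0.065 0 0 0 0 0.2;0.34 0.08 0 0 0 0 0.2;0.4 0.095 0 0 0 0 0.2;0.427 0.1 0 0 0 0 0.2;0.427 0.1 0 0 0 0 0.2"

```text
time: 21.25
ee_pos: [0.5522, 0.1883, 0.1311]
ee_rot: [[-0.222, 0.975, -0.002], [0.975, 0.222, -0.0], [0.0, -0.002, -1.0]]
wrist_force: [0.1, -0.7, -2.8]
gripper_width: 0.717
finger_force: 59.7
```

```bash
python3 - <<'E'
from rk import *
import time
im,d,c=grab("wrist");w=cloud(d,c)
P=w.reshape(-1,3);P=P[(P[:,0]>.36)&(P[:,0]<.68)&(P[:,1]>.08)&(P[:,1]<.38)]
r,l,n=fit(P,[.5164,.2407,.2205]);print("rack",r.round(4),l,n)
q=P[(P[:,2]>.215)&(P[:,2]<.235)];print(cv2.minAreaRect((q[:,:2]*1000).astype(np.float32)),len(q))
r=np.array([.5164,.2407,.2205]);print(rf(r,ctrl.observe()["ee_pos"][:2]));to(*wf(r,[.024,-.061]),.01,12.65)
cv2.imwrite("pics/w6.png",im)
E
```

```text
rack [0.5162 0.2402 0.2228] 0.001188054217622852 9092
((551.3076782226562, 192.493408203125), (126.72781372070312, 39.31650161743164), 13.10219955444336) 19688
[ 0.02324781 -0.06044602]
t 21.3 row [-1.300e-03  2.600e-03  3.033e-01 -1.100e-03  1.000e-04  1.300e-03] F [-0.6 -1.  -3.4] g 0.719 59.7
```

View pics/w6.png

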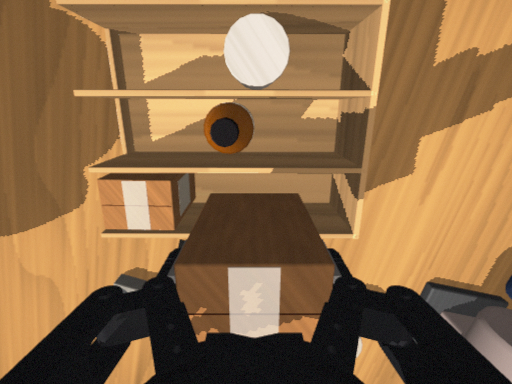

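The carton hangs upright over the lane. The old carton is at the front at (138,203), with free lane behind it. Descending in stages.

Call:
send_rows --series "-0.001 0.002 0.03 0 0 0.001 0.2;-0.001 0.002 0.06 0 0 0.001 0.2;-0.001 0.002 0.09 0 0 0.001 0.2;-0.001 0.002 0.12 0 0 0.001 0.2;-0.001 0.002 0.14 0 0 0.001 0.2;-0.001 0.002 0.14 0 0 0.001 0.2"

```text
time: 21.8
ee_pos: [0.5529, 0.1847, 0.0748]
ee_rot: [[-0.217, 0.976, -0.003], [0.976, 0.217, -0.001], [-0.0, -0.003, -1.0]]
wrist_force: [-0.5, 0.1, -2.7]
gripper_width: 0.716
finger_force: 59.7
```

Call:
send_rows --series "0 0 0.02 0 0 0 0.2;0 0 0.05 0 0 0 0.2;0 0 0.08 0 0 0 0.2;0 0 0.11 0 0 0 0.2;0 0 0.14 0 0 0 0.2;0 0 0.16 0 0 0 0.2;0 0 0.165 0 0 0 0.2;0 0 0.165 0 0 0 0.2"

```text
time: 22.47
ee_pos: [0.554, 0.1859, 0.0105]
ee_rot: [[-0.218, 0.976, -0.001], [0.976, 0.218, -0.0], [-0.0, -0.001, -1.0]]
wrist_force: [-0.2, 1.0, -3.0]
gripper_width: 0.723
finger_force: 59.7
```

No contact with the walls. The last few millimetres go slowly.

Call:
send_rows --series "0 0 0.004 0 0 0 0.2;0 0 0.008 0 0 0 0.2;0 0 0.011 0 0 0 0.2;0 0 0.011 0 0 0 0.2"

```text
time: 22.8
ee_pos: [0.5541, 0.1861, 0.0065]
ee_rot: [[-0.218, 0.976, 0.0], [0.976, 0.218, 0.0], [-0.0, 0.0, -1.0]]
wrist_force: [0.5, 0.5, -3.8]
gripper_width: 0.72
finger_force: 59.7
```

Call:
send_rows --series "0 0 0.003 0 0 0 0.2;0 0 0.005 0 0 0 0.2;0 0 0.006 0 0 0 0.2;0 0 0.006 0 0 0 0.2"

```text
time: 23.13
ee_pos: [0.554, 0.1861, 0.0039]
ee_rot: [[-0.218, 0.976, -0.0], [0.976, 0.218, -0.0], [-0.0, -0.0, -1.0]]
wrist_force: [-0.8, 0.6, -3.0]
gripper_width: 0.714
finger_force: 59.7
```

Call:
send_rows --series "0 0 0.002 0 0 0 0.2;0 0 0.004 0 0 0 0.2;0 0 0.004 0 0 0 0.2"

```text
time: 23.38
ee_pos: [0.5542, 0.1861, 0.0034]
ee_rot: [[-0.218, 0.976, 0.001], [0.976, 0.218, 0.0], [-0.0, 0.001, -1.0]]
wrist_force: [-5.4, -1.2, 16.9]
gripper_width: 0.714
finger_force: 61.8
```

On the floor. Releasing and withdrawing straight up.

Call:
send_rows --series "0 0 -0.001 0 0 0 0.3;0 0 -0.001 0 0 0 0.5;0 0 -0.001 0 0 0 0.8;0 0 -0.001 0 0 0 0.8;0 0 -0.001 0 0 0 0.8;0 0 -0.02 0 0 0 0.8;0 0 -0.06 0 0 0 0.8;0 0 -0.12 0 0 0 0.8"

```text
time: 24.05
ee_pos: [0.5529, 0.1858, 0.0498]
ee_rot: [[-0.218, 0.976, -0.003], [0.976, 0.218, -0.001], [-0.0, -0.003, -1.0]]
wrist_force: [-0.6, 0.2, -0.5]
gripper_width: 0.899
finger_force: 0.0
```

Call:
send_rows --series "0 0 -0.08 0 0 0 0.8;0 0 -0.16 0 0 0 0.8;0 0 -0.25 0 0 0 0.8;0 0 -0.35 0 0 0 0.8;0 0 -0.45 0 0 0 0.8;0 0 -0.5 0 0 0 0.8;0 0 -0.5 0 0 0 0.8;0 0 -0.5 0 0 0 0.8"

```text
time: 24.72
ee_pos: [0.5545, 0.1862, 0.2521]
ee_rot: [[-0.218, 0.976, 0.003], [0.976, 0.218, 0.001], [-0.0, 0.003, -1.0]]
wrist_force: [0.0, 0.6, 0.0]
gripper_width: 0.902
finger_force: 0.0
```

```bash
python3 - <<'E'
from rk import *
im,d,c=grab("wrist");w=cloud(d,c);P=w.reshape(-1,3);P=P[(P[:,0]>.36)&(P[:,0]<.68)&(P[:,1]>.08)&(P[:,1]<.38)]
r,l,n=fit(P,[.5164,.2407,.2205]);print("rack",r.round(4),l,n)
a=rf(r,P[:,:2])
for nm,lo,hi in(("old",-.125,-.045),("new",-.03,.08)):
    m=(P[:,2]>.092)&(P[:,2]<.102)&(abs(a[:,1]+.061)<.026)&(a[:,0]>lo)&(a[:,0]<hi);q=P[m]
    R=cv2.minAreaRect((a[m]*1000).astype(np.float32));A=np.c_[q[:,:2],np.ones(len(q))]
    print(nm,R,np.median(q[:,2]),"tilt",np.linalg.lstsq(A,q[:,2],rcond=None)[0][:2])
print(ctrl.observe()["wrist_force"],ctrl.observe()["time"])
E
```

```text
rack [0.5164 0.2409 0.2239] 0.0011332256935478275 4621
old ((-77.53117370605469, -59.643795013427734), (45.8037109375, 62.44447326660156), 89.18025970458984) 0.09641445699179194 tilt [ 0.00052152 -0.00775745]
new ((24.50872039794922, -61.23291015625), (45.73194885253906, 61.93272399902344), 89.75963592529297) 0.09656808702150954 tilt [ 0.00216505 -0.01069375]
[ 0.0298392   0.2974268  -0.78149687] 24.7667
```

Both cartons stand flat and upright in the lane: old at x -77.5 mm, new at x 24.5 mm, tops at 96.5 mm. Handing in.

```bash
python3 -c "
from plant import ctrl
print(ctrl.close_job())"
```

```text
the job is handed in; nothing more can be done
None
```

Job handed in at about 25 s (verdict not shown): measured just before, the old carton stood at the lip (rack x −77.5 mm) and the new one behind it (x +24.5 mm), both upright, flat and released; one regrip on the mat missed because the fingertips sit about 40 mm higher than the reported TCP implies, and I redid it lower.

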